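Hold a dowelled block in the spring-return clamp

TASK

Stand the beech block that has two dowels in it on the clamp's bed, dowels up and midway across the jaw's width, with a broad side facing the fence, and let go of it. Then press the clamp's spring-return lever down past the first two clicks to the third, not on to the fourth, so that the jaw grips the block, and finish while still holding the lever there. Leave everything else on the desk where it is.

Things in the scene. Friction and masses are not known exactly. Their poses are not given: they have to be found in the camera images.
- clamp: Bench clamp, fixed to the desk: grey base 200 (x) x 240 (y) x 30 mm high; origin at the centre of its underside, x away from the robot at yaw 0, y left, z up. Left half (+y): flat bed with fixed fence and sliding jaw. Right half: column (x 25 to 75, y -34 to -6 mm, top 160 mm above the desk) that carries dial and lever; the lever sticks out towards -x.
- bed (a point): Centre of the bed's surface (0, +75, 30 mm in the clamp's frame), axes as the clamp's. The fixed fence's face is 18 mm from here in +x, the open jaw's face 18 mm in -x (opening 36 mm). Fence and jaw are 36 mm wide in y and rise 24 mm above the bed, so fingers can come down beside a block's y sides.
- shaft (a point): Centre of the dial on its horizontal axis, which lies along the clamp's y (50, -58, 130 mm in the clamp's frame); axes as the clamp's.
- dial (a joint): Angle of the spring-return dial, rad; 0 at rest with the lever 0.6 rad above horizontal; grows as the lever is pressed down. Clicks (detents) at 0.28 (first), 0.56 (second), 0.84 (third), 1.12 (fourth), marked by four brass ticks beside the lever; stop at 1.2. The spring always wins: let go, it returns to 0.
- handle: The lever's hand bar: black cylinder 20 mm across, 50 mm long, parallel to the clamp's y, on the lever's end, 110 mm from the dial's axis. Origin at its centre; turns with the dial. Pressing it down takes about 5 N at the start, 9 N at the third click, with some 3 N more just after and less just before each click.
- handle_mid (a point): Centre of that hand bar. With the dial at q it lies at (-110 cos(0.6 - q), 0, +110 sin(0.6 - q)) mm from shaft in the clamp's axes: 192 mm above the desk at rest, 104 mm at the third detent. Press down on the bar's top, 10 mm above this point.
- jaw_face: Rubber-faced plate of the sliding jaw (8 x 36 x 22 mm). Origin at bed when fully open; moves 25 mm per rad of dial towards the fence (clamp's +x). Pushes a 20 mm block to the fence and grips it from about 0.64 rad on; sprung (0.5 N per mm), about 3.5 N at the third click.
- block: The beech joint block to be clamped: 20 mm (x) x 44 mm (y) x 50 mm high, standing, with TWO dowels 8 mm thick, 11 mm left and right of centre along y, standing 16 mm out of its top. Origin at the centre of its underside. Loose, about 45 g; looks the same after half a turn.
- block_mid (a point): Centre of that block's body, 25 mm above its underside; axes as the block's. Grasp across the 44 mm (its y).
- spare_mid (a point): Centre of a like block with only ONE dowel in its top; not wanted, leave it. It and the block wanted may stand on either side of the desk.
- glue_mid (a point): Middle of the white glue bottle, 48 mm across, 120 mm high; leave it.
- bracket: Stainless corner bracket, 60 x 40 x 60 mm; leave it.
- mallet_end (a point): Free end of the handle of a black rubber mallet lying down (head 100 x 60 mm, 240 mm from here towards the left); leave it.
- level_end (a point): Right-hand end, half-way up, of an aluminium spirit level, 400 mm long, 50 mm high, standing on edge along y behind the clamp; leave it.
- hexkey: Steel hex key lying flat, 90 x 28 mm; leave it.
- lid_corner (a point): Front left corner of the flip-top lid of the red parts tray at the back right; leave it shut.
- dowel0: One of four loose beech dowels lying on the desk, 10 mm thick, 40 mm long; leave it.
- dowel1: One of four loose beech dowels lying on the desk, 10 mm thick, 40 mm long; leave it.
- dowel2: One of four loose beech dowels lying on the desk, 10 mm thick, 40 mm long; leave it.
- dowel3: One of four loose beech dowels lying on the desk, 10 mm thick, 40 mm long; leave it.
Things that resemble listed ones, but are neither listed nor needed, are in the scene too. What is shaped like the block but purple is not meant.

How it is judged:
On the way:
1. the two-dowel block stands on the bed between fence and jaw, released, the lever still up (x of block_mid in the frame of bed between -0.012 and 0.012 m and y of block_mid in the frame of bed between -0.012 and 0.012 m and z of block_mid in the frame of bed between 0.021 and 0.029 m and angle between block_mid's own z axis and vertical below 0.12 rad and contact force between the fingers and block below 0.1 N and angle between the x axis of block_mid and the x axis of clamp, either way round below 0.3 rad and value of joint dial below 0.15 rad), for 0.2 s.
At the end, for the whole second after the job is handed in: Fingers press the hand bar (over 2 N) and hold the dial at 0.74 to 0.94 rad; the two-dowel block stands on the bed (tilt under 0.12 rad, within 12 mm of its centre each way, square within 0.15 rad), gripped by the jaw (over 1.2 N), not touched by the fingers (x of block_mid in the frame of bed between -0.012 and 0.012 m and y of block_mid in the frame of bed between -0.012 and 0.012 m and z of block_mid in the frame of bed between 0.021 and 0.029 m and angle between block_mid's own z axis and vertical below 0.12 rad and contact force between the fingers and block below 0.1 N and angle between the x axis of block_mid and the x axis of clamp, either way round below 0.15 rad and value of joint dial between 0.74 and 0.94 rad and contact force between the fingers and handle above 2 N and contact force between jaw_face and block above 1.2 N); the arm keeps its last pose, push and grip.
It fails at once if the dial is pressed on towards the fourth click (over 1.02 rad) (value of joint dial above 1.02 rad).
It fails at once if another thing on the desk is moved by more than 30 mm (distance of any of spare_mid, glue_mid, bracket, mallet_end, level_end, hexkey, dowel0, dowel1, dowel2, dowel3 from where it was at the start of the episode above 0.03 m).
It fails at once if the tray's lid is lifted (distance of lid_corner from where it was at the start of the episode above 0.03 m).
It also fails if it takes over 56 s, if anything falls off the work surface, if the arm or the gripper's body presses on something with over 40 N, if the wrist force passes 120 N, or if a joint passes its speed limit or range.

ROBOT

A 7-joint arm with a two-finger parallel gripper is mounted at the origin on the work surface. World frame = base frame: x ahead of the robot, y to its left, z up, the work surface at z = 0. Lengths are in m, angles in rad, forces in N, time in s.
With the tool pointing down it reaches from about 0.4 to 0.925 m from the base axis. Payload 5.6 kg.
Tool frame: the origin (TCP) lies midway between the tips of the shut fingers; the grasp point (between the pads) lies 19 mm behind it; z points along the fingers, y is the line along which they close (so a half turn about z gives the same grasp; the last joint's range is limited). The gripper opens to 85 mm and grips with 20 to 120 N. Pads are 22 mm wide; open, the fingers measure 114 mm over their backs; the gripper's body (76 mm by 85 mm) begins 54 mm behind the grasp point. The pads swing forward as they close: fully open they stand 13 mm farther back than shut.
Start: joints at [-1.18, 0.468, -0.012, 1.603, 0.006, 1.071, -0.056], TCP at [0.273, 0.59, 0.231] pointing down, gripper open.
Joint ranges: [-2.53, 2.53], [-0.31, 2.02], [-1.57, 1.55], [0.28, 2.44], [-1.29, 4.43], [0.15, 1.84], [-2.92, 2.92]. Speed limits (rad/s): [2.57, 2.57, 3.14, 3.14, 3.14, 3.14, 3.14].

INTERFACE

Orientations are given as a unit quaternion [w, x, y, z].
In Python, from plant import sensors, grab_frame, camera_params, job, masks_of, spot_point gives the robot as it stands.
- The arm moves only by the tool send_rows, never from a script. Its argument "moves" is a list of rows, each an object of numbers: "x", "y", "z": the shift along the tool's x, y, z normalised to -1 to 1, where 1 is 0.8 m; "ax", "ay", "az": the turn, a rotation vector about the tool's x, y, z normalised to -1 to 1, where 1 is 60 degrees; "jaw": the gripper's target within -1 to 1 (fully open at 1, half-way at 0, shut at -1). In form: [{"x": .., "y": .., "z": .., "ax": .., "ay": .., "az": .., "jaw": ..}, ...]. A call has 1 to 12 rows; each row is the pose to reach, as a shift and turn from the pose commanded when the call began, along the tool's axes at that moment; what a row does not reach only later rows make up. A row lasts 1/10 s, in which the tool goes at most 50 mm and 8.59 degrees, less where a joint would pass 70% of its speed; a pose out of reach is approached as far as the arm can. A call with a number of a shift or a turn outside -1 to 1 is refused whole. A call with a gripper value outside its range is refused whole. The fingers move at their own pace and stop on an object; "squeeze" is the grip in N (left out, the last holds). Time passes only in rows, so rows that repeat a pose let the fingers close. It gives the time, the measured TCP pose, the force, the opening and the grip force at its end, in the units of the state.
- sensors.observe(): the state, without advancing time (a new reading comes with each control period).
- grab_frame(name): name is "scene" or "side" or "wrist"; returns the picture (400x640x3 uint8, red, green, blue); there is no depth.
- camera_params(name): a dict with "fovy" (degrees; the focal length in pixels is half the picture's height over the tangent of half this angle, whatever the lens; pixels are square), "cx", "cy" (the principal point, pixels), "eye" and "rotation" of the camera in the world. Camera axes: x right, y down, z forward; pixel columns grow to the right and rows downward; lengths in m; the calibration is good to about 2 mm. A picture is of the moment at which its call begins: read the wrist's pose just before it. camera_params takes no time and is no camera call; for the wrist camera it gives the pose at the moment of the call.
- job.hand_in(): hands the job in; it is judged then, once.
Trained networks look in the newest picture that a camera, given by its name, has taken for a name from the list of things; names that differ only in an ending like _2 or _b are one class to them, and where a whole thing is asked for, a point or a joint stands for the part that bears it (a point fixed in the world has none). Each returns a list of dicts, best first, with "confidence" (0 to 1); they miss things now and then, are a little off and sometimes report something else, mostly with a low value. They report only what shows in the picture. A call takes as long as a camera call. They do not tell look-alikes from the thing itself.
- masks_of(name, camera): "mask" (400x640 bool, what is visible of it).
- spot_point(name, camera): "location" ([x, y, z] in m, in the coordinates of the camera as it stood for that picture, good to about 4 mm: a listed point, or the origin of a listed thing).
The state is a dict: "time_s": time; "qpos": joint angles; "dq": joint speeds; "tau": joint torques, N m; "position": TCP position; "tool_rot": TCP orientation; "ft_force": force on the tool from outside, world axes, zero at the start; "torque": the same for the moment, N m; "grip_width": finger opening in m; "finger_force": force on a finger pad.
Only numpy, scipy, OpenCV 4.12 (cv2) and the standard library are available. Lean on these libraries where they do the work, as an engineer would, in place of code of your own. Each camera call takes 0.05 s, during which the arm holds its last target. There are 200 camera calls.

## Working session

There is one attempt and no reset: what is moved stays moved. The work goes in short steps, Python scripts to look and compute and a tool call to move; the robot and the scene stay as the last step left them, time stands still between calls to the robot, and variables do not carry over. Pictures are saved under pics/ and viewed, at most 13 in all, crops included, and the job is handed in when it is done.

Besides the shell and the picture viewer there is one more tool, called after "Call:" as a command line: name --argument value ..., lists and objects as JSON in quotes. send_rows: Moves the arm, as the interface text tells. Scaled input: -1 to 1 covers 0.8 m each way for a shift and 60 degrees each way for a turn. Its arguments: {"type":"object","properties":{"moves":{"type":"array"},"squeeze":{"type":"number"}},"required":["moves"]}

```bash
mkdir -p pics; ls; cat > h.py <<'E'
import numpy as np, cv2
from plant import sensors, grab_frame, camera_params, job, masks_of, spot_point
from scipy.spatial.transform import Rotation as R
def K(c):
    f=200/np.tan(np.radians(c["fovy"])/2); return f,c["cx"],c["cy"]
def toworld(p,c): return np.array(c["eye"])+np.array(c["rotation"]).reshape(3,3)@np.array(p)
def proj(P,c):
    f,cx,cy=K(c); q=np.array(c["rotation"]).reshape(3,3).T@(np.array(P)-np.array(c["eye"])); return f*q[0]/q[2]+cx,f*q[1]/q[2]+cy
def ray_z(u,v,z,c):
    f,cx,cy=K(c); d=np.array(c["rotation"]).reshape(3,3)@np.array([(u-cx)/f,(v-cy)/f,1]); e=np.array(c["eye"]); return e+d*(z-e[2])/d[2]
def save(name,im): cv2.imwrite("pics/"+name,cv2.cvtColor(im,cv2.COLOR_RGB2BGR))
def tool(): 
    s=sensors.observe(); q=s["tool_rot"]; return np.array(s["position"]),R.from_quat([q[1],q[2],q[3],q[0]]),s
E
python3 - <<'E'
from h import *
p,r,s=tool(); print(s["time_s"],p,r.as_matrix().round(3))
for n in ["scene","side"]:
    im=grab_frame(n); save(n+"0.png",im); c=camera_params(n); print(n,c["eye"])
    for t in ["clamp","shaft","bed","handle_mid","block_mid","spare_mid"]:
        for d in spot_point(t,n)[:3]:
            w=toworld(d["location"],c); print(t,round(d["confidence"],2),w.round(3),np.round(proj(w,c)))
E
```

```text
pics
0.0 [0.27305089 0.58925778 0.23032408] [[-0.907  0.42  -0.001]
 [ 0.42   0.907 -0.002]
 [-0.    -0.002 -1.   ]]
scene [1.2481191  0.14763046 1.12133664]Traceback (most recent call last):
  File "<stdin>", line 7, in <module>
  File "h.py", line 6, in toworld
    def toworld(p,c): return np.array(c["eye"])+np.array(c["rotation"]).reshape(3,3)@np.array(p)
                                                ~~~~~~~~~~~~~~~~~~~~~~~~~~~~~~~^^^^^
ValueError: cannot reshape array of size 4 into shape (3,3)
```

```bash
sed -i 's/np.array(c\["rotation"\]).reshape(3,3)/rot(c)/g' h.py; cat >> h.py <<'E'
def rot(c):
    q=c["rotation"]; return R.from_quat([q[1],q[2],q[3],q[0]]).as_matrix()
E
python3 - <<'E'
from h import *
for n in ["scene","side"]:
    im=grab_frame(n); save(n+"0.png",im); c=camera_params(n); print(n,c)
    for t in ["clamp","shaft","bed","handle_mid","block_mid","spare_mid"]:
        for d in spot_point(t,n)[:3]:
            w=toworld(d["location"],c); print(t,round(d["confidence"],2),w.round(3),np.round(proj(w,c)))
E
```

```text
scene {'fovy': 50.883333634661966, 'cx': 317.19058355603767, 'cy': 198.11720024220415, 'eye': array([1.2481191 , 0.14763046, 1.12133664]), 'rotation': array([-0.17842695,  0.55374363,  0.77787458, -0.23757727])}
clamp 0.56 [ 0.58  -0.016  0.001] [332. 221.]
shaft 0.83 [ 0.628 -0.071  0.129] [310. 206.]
bed 0.88 [0.581 0.06  0.033] [356. 223.]
handle_mid 0.62 [ 0.544 -0.071  0.191] [320. 170.]
handle_mid 0.61 [0.578 0.062 0.026] [357. 224.]
block_mid 0.57 [0.44  0.354 0.022] [459. 215.]
block_mid 0.49 [0.37  0.41  0.026] [480. 202.]
block_mid 0.21 [ 0.479 -0.358  0.026] [243. 164.]
spare_mid 0.64 [ 0.477 -0.361  0.027] [243. 163.]
side {'fovy': 50.62156813088888, 'cx': 318.91447478991245, 'cy': 197.76496645766764, 'eye': array([ 0.51037616, -0.85733582,  0.94127678]), 'rotation': array([-0.38350464,  0.92252297, -0.04262044,  0.00768466])}
clamp 0.71 [ 0.578 -0.014  0.003] [323. 220.]
clamp 0.24 [ 0.588 -0.494  0.002] [348. 383.]
shaft 0.84 [ 0.63  -0.074  0.124] [344. 205.]
bed 0.77 [0.579 0.064 0.028] [321. 196.]
handle_mid 0.33 [ 0.792 -0.022  0.026] [396. 212.]
block_mid 0.62 [0.447 0.356 0.026] [277. 142.]
block_mid 0.53 [0.369 0.414 0.022] [255. 134.]
block_mid 0.26 [ 0.537 -0.074  0.193] [309. 189.]
spare_mid 0.84 [ 0.479 -0.359  0.019] [295. 327.]
```

View pics/scene0.png

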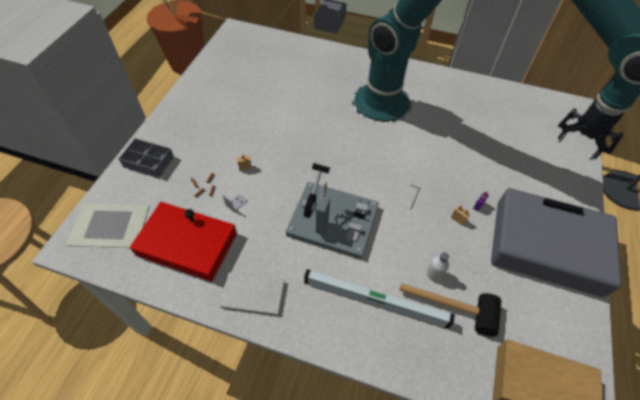

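View pics/side0.png

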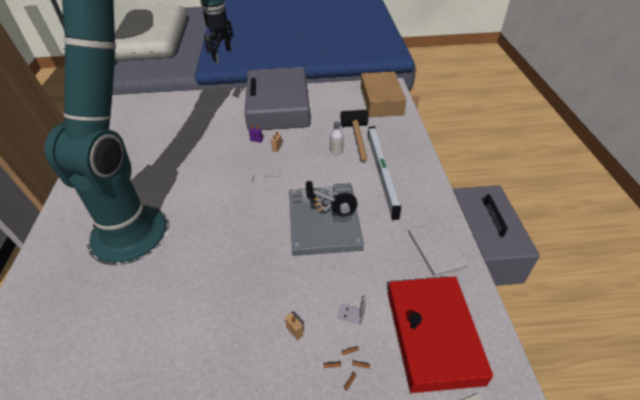

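Candidates for the block: beech at scene (460,214), beech at (244,162), purple at (481,201) which is excluded. A close crop of both beech ones decides.

```bash
python3 - <<'E'
from h import *
a=cv2.imread("pics/scene0.png"); b=cv2.imread("pics/side0.png")
f=lambda im,u,v:cv2.resize(im[v-25:v+25,u-33:u+33],(396,300),interpolation=cv2.INTER_CUBIC)
cv2.imwrite("pics/crop1.png",np.vstack([np.hstack([f(a,460,212),f(a,244,162)]),np.hstack([f(b,276,142),f(b,294,325)])]))
E
```

```text
(no output)
```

View pics/crop1.png

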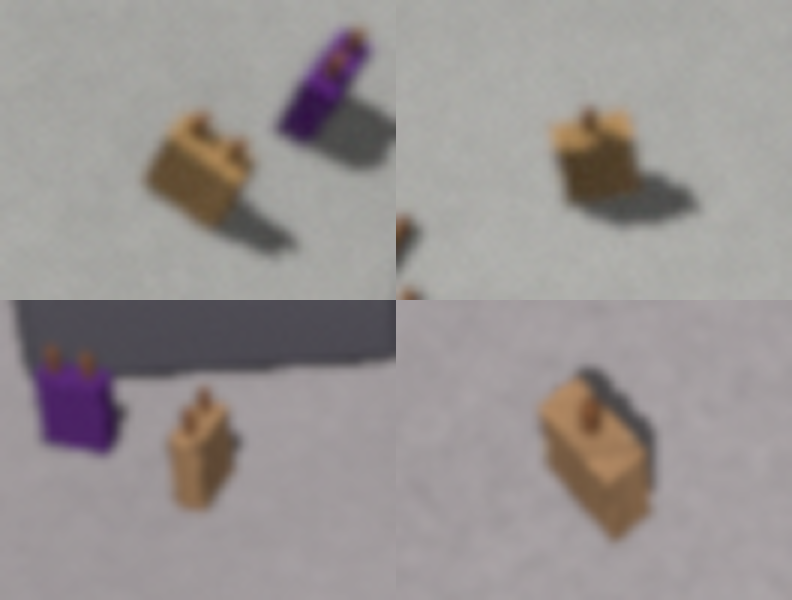

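The block at scene (460,214) has two dowels; the one at (244,162) has a single dowel and is the spare. I'll move over the wanted one.

```bash
python3 - <<'E'
from h import *
c=camera_params("scene"); a=ray_z(460.3,207.3,.064,c);b=ray_z(466.5,212,.064,c);print(a,b,np.degrees(np.arctan2(*(b-a)[[1,0]])))
p,r,s=tool(); print(r.inv().apply(np.array([.41,.33,.25])-p)/.8)
w=camera_params("wrist"); print(w["fovy"],r.inv().apply(w["eye"]-p), r.inv().apply(rot(w)[:,2]), r.inv().apply(rot(w)[:,0]))
E
```

```text
[0.44171656 0.3462571  0.064     ] [0.45257039 0.36629833 0.064     ] 61.56112202491943
[-0.29160647 -0.22277403 -0.02335067]
59.854492506760025 [ 0.07625256 -0.00029191 -0.1420131 ] [-2.96488572e-01  5.96755353e-04  9.55036214e-01] [ 1.68716667e-03  9.99998572e-01 -1.01073510e-04]
```

Call:
send_rows --moves '[{"x": -0.32, "y": -0.173, "z": 0.03, "jaw": 1}, {"x": -0.32, "y": -0.173, "z": 0.03, "jaw": 1}, {"x": -0.32, "y": -0.173, "z": 0.03, "jaw": 1}, {"x": -0.32, "y": -0.173, "z": 0.03, "jaw": 1}, {"x": -0.32, "y": -0.173, "z": 0.03, "jaw": 1}, {"x": -0.32, "y": -0.173, "z": 0.03, "jaw": 1}, {"x": -0.32, "y": -0.173, "z": 0.03, "jaw": 1}, {"x": -0.32, "y": -0.173, "z": 0.03, "jaw": 1}, {"x": -0.32, "y": -0.173, "z": 0.03, "jaw": 1}]'

```text
invalid input
```

```bash
python3 - <<'E'
from h import *
p,r,s=tool(); print(s["time_s"],p,r.as_matrix().round(3))
c=camera_params("wrist"); im=grab_frame("wrist"); save("w1.png",im)
for d in spot_point("block_mid","wrist"): w=toworld(d["location"],c); print(d["confidence"],w,proj(w,c))
for i,d in enumerate(masks_of("block_mid","wrist")): 
    m=d["mask"]; v,u=np.nonzero(m); print(d["confidence"],m.sum(),u.mean(),v.mean(),cv2.minAreaRect(np.c_[u,v].astype(np.float32)))
for u,v in [(0,0)]: pass
print(proj([.447,.356,.05],c))
E
```

```text
0.8 [0.27324929 0.58977509 0.23131385] [[-0.907  0.42   0.   ]
 [ 0.42   0.907  0.   ]
 [-0.     0.    -1.   ]]
0.7 [0.36442159 0.41081509 0.02670779] (np.float64(211.097097200586), np.float64(307.39996012249617))
0.82 613 218.6231647634584 312.50081566068513 ((218.88677978515625, 311.8425598144531), (17.39542007446289, 63.475318908691406), 12.847704887390137)
0.76 552 215.1286231884058 362.125 ((217.4952392578125, 360.7434387207031), (37.42797088623047, 22.852811813354492), 54.24611282348633)
(np.float64(199.94090766938922), np.float64(391.3544887106667))
```

View pics/w1.png

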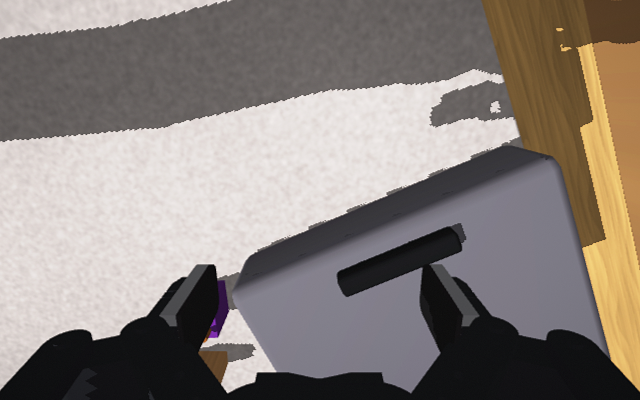

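The wrist view shows the case at centre, purple at (215,310), and the wanted block's edge at (215,362). The move was refused, so I'll try rows with all fields filled in.

Call:
send_rows --moves '[{"x": -0.32, "y": -0.173, "z": 0.02, "ax": 0, "ay": 0, "az": 0, "jaw": 1}, {"x": -0.32, "y": -0.173, "z": 0.02, "ax": 0, "ay": 0, "az": 0, "jaw": 1}, {"x": -0.32, "y": -0.173, "z": 0.02, "ax": 0, "ay": 0, "az": 0, "jaw": 1}, {"x": -0.32, "y": -0.173, "z": 0.02, "ax": 0, "ay": 0, "az": 0, "jaw": 1}, {"x": -0.32, "y": -0.173, "z": 0.02, "ax": 0, "ay": 0, "az": 0, "jaw": 1}, {"x": -0.32, "y": -0.173, "z": 0.02, "ax": 0, "ay": 0, "az": 0, "jaw": 1}, {"x": -0.32, "y": -0.173, "z": 0.02, "ax": 0, "ay": 0, "az": 0, "jaw": 1}, {"x": -0.32, "y": -0.173, "z": 0.02, "ax": 0, "ay": 0, "az": 0, "jaw": 1}]' --squeeze 30

```text
time_s: 1.75
position: [0.4481, 0.3557, 0.2155]
tool_rot: [0.0, 0.217, 0.976, 0.0]
ft_force: [-0.9, -0.4, -0.3]
grip_width: 0.0857
finger_force: 0.0
```

```bash
python3 - <<'E'
from h import *
p,r,s=tool(); print(s["time_s"],p,r.as_matrix().round(3))
c=camera_params("wrist"); im=grab_frame("wrist"); save("w2.png",im)
for d in spot_point("block_mid","wrist"): w=toworld(d["location"],c); print(d["confidence"],w,proj(w,c))
for i,d in enumerate(masks_of("block_mid","wrist")): 
    m=d["mask"]; v,u=np.nonzero(m); print(d["confidence"],m.sum(),u.mean(),v.mean(),cv2.minAreaRect(np.c_[u,v].astype(np.float32)))
E
```

```text
1.75 [0.44808797 0.3557243  0.21547033] [[-0.906  0.423  0.   ]
 [ 0.423  0.906  0.   ]
 [-0.     0.    -1.   ]]
0.63 [0.36386307 0.40764357 0.02937848] (np.float64(332.11517734554184), np.float64(68.70224991496735))
0.62 [0.44128493 0.3516076  0.02227388] (np.float64(312.25102242287943), np.float64(171.3243741155649))
0.73 1424 315.4676966292135 170.5807584269663 ((315.5, 170.5), (31.0, 47.0), 90.0)
0.65 1445 336.3024221453287 67.11003460207613 ((336.08056640625, 67.43414306640625), (56.742427825927734, 26.10235023498535), 87.61405944824219)
0.61 2271 365.331571994716 348.12461470717744 ((367.0, 349.5), (65.0, 48.0), 90.0)
```

View pics/w2.png

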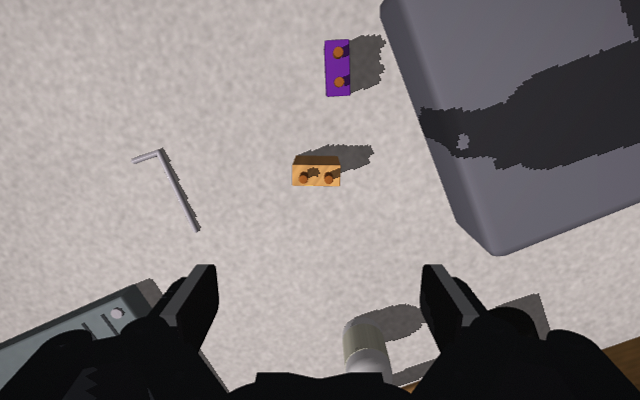

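The wrist view shows the two-dowel block with its top face centred near (316,176), long side along image x; purple is at (338,68) and the bottle at (365,345). I'll work out the grasp.

```bash
python3 - <<'E'
from h import *
p,r,s=tool()
c=camera_params("wrist"); 
for u,v in [(291.5,165),(340,166),(291.5,186),(340,187.5),(316,176)]:
    w=ray_z(u,v,.05,c); print(w,"tool:",r.inv().apply(w-p))
im=cv2.imread("pics/w2.png"); 
hsv=cv2.cvtColor(im,cv2.COLOR_BGR2HSV); m=((hsv[...,0]<25)&(hsv[...,1]>90)).astype(np.uint8); m[:140]=0;m[210:]=0;m[:,:250]=0;m[:,370:]=0
v,u=np.nonzero(m);print(u.min(),u.max(),v.min(),v.max()); print(cv2.minAreaRect(np.c_[u,v].astype(np.float32)))
for u,v in [(303.5,178.5),(328.5,179)]: print("dowelbase/top",r.inv().apply(ray_z(u,v,.066,c)-p))
for t in ["glue_mid"]:
  for d in spot_point(t,"wrist"): w=toworld(d["location"],c); print(t,d["confidence"],w,"tool",r.inv().apply(w-p))
E
```

```text
[0.42127412 0.34254067 0.05      ] tool: [ 0.01611212 -0.02471844  0.16536419]
[0.44021486 0.38169201 0.05      ] tool: [0.01527265 0.01876574 0.1653873 ]
[0.4387355 0.3340436 0.05     ] tool: [-0.00330242 -0.02513785  0.1653525 ]
[0.45847548 0.37372109 0.05      ] tool: [-0.00464798  0.01915842  0.16537575]
[0.43957583 0.35827995 0.05      ] tool: [ 0.00606598 -0.00276957  0.16537017]
292 340 156 185
((316.0, 170.5), (29.0, 48.0), 90.0)
dowelbase/top [ 0.00750404 -0.01338791  0.14936525]
dowelbase/top [0.00709702 0.00810595 0.14937668]
glue_mid 0.95 [0.65071145 0.3198426  0.05370007] tool [-0.20180175  0.05057816  0.16157626]
```

Call:
send_rows --moves '[{"x": 0.008, "y": -0.0035, "z": 0.12, "ax": 0, "ay": 0, "az": 0, "jaw": 1}, {"x": 0.008, "y": -0.0035, "z": 0.16, "ax": 0, "ay": 0, "az": 0, "jaw": 1}, {"x": 0.008, "y": -0.0035, "z": 0.2, "ax": 0, "ay": 0, "az": 0, "jaw": 1}, {"x": 0.008, "y": -0.0035, "z": 0.23, "ax": 0, "ay": 0, "az": 0, "jaw": 1}, {"x": 0.008, "y": -0.0035, "z": 0.25, "ax": 0, "ay": 0, "az": 0, "jaw": 1}, {"x": 0.008, "y": -0.0035, "z": 0.25, "ax": 0, "ay": 0, "az": 0, "jaw": 1}, {"x": 0.008, "y": -0.0035, "z": 0.25, "ax": 0, "ay": 0, "az": 0, "jaw": -1}, {"x": 0.008, "y": -0.0035, "z": 0.25, "ax": 0, "ay": 0, "az": 0, "jaw": -1}, {"x": 0.008, "y": -0.0035, "z": 0.25, "ax": 0, "ay": 0, "az": 0, "jaw": -1}, {"x": 0.008, "y": -0.0035, "z": 0.25, "ax": 0, "ay": 0, "az": 0, "jaw": -1}, {"x": 0.008, "y": -0.0035, "z": 0.25, "ax": 0, "ay": 0, "az": 0, "jaw": -1}, {"x": 0.008, "y": -0.0035, "z": 0.25, "ax": 0, "ay": 0, "az": 0, "jaw": -1}]' --squeeze 30

```text
time_s: 3.15
position: [0.4415, 0.3577, 0.0173]
tool_rot: [0.001, 0.215, 0.977, 0.001]
ft_force: [-0.7, -0.6, 7.0]
grip_width: 0.0436
finger_force: 31.4
```

Call:
send_rows --moves '[{"x": 0, "y": 0, "z": -0.05, "ax": 0, "ay": 0, "az": 0, "jaw": -1}, {"x": 0, "y": 0, "z": -0.11, "ax": 0, "ay": 0, "az": 0, "jaw": -1}, {"x": 0, "y": 0, "z": -0.17, "ax": 0, "ay": 0, "az": 0, "jaw": -1}, {"x": -0.03, "y": -0.03, "z": -0.22, "ax": 0, "ay": 0, "az": -0.1, "jaw": -1}, {"x": -0.31, "y": -0.26, "z": -0.25, "ax": 0, "ay": 0, "az": -0.417, "jaw": -1}, {"x": -0.31, "y": -0.26, "z": -0.25, "ax": 0, "ay": 0, "az": -0.417, "jaw": -1}, {"x": -0.31, "y": -0.26, "z": -0.25, "ax": 0, "ay": 0, "az": -0.417, "jaw": -1}, {"x": -0.31, "y": -0.26, "z": -0.25, "ax": 0, "ay": 0, "az": -0.417, "jaw": -1}, {"x": -0.31, "y": -0.26, "z": -0.25, "ax": 0, "ay": 0, "az": -0.417, "jaw": -1}, {"x": -0.31, "y": -0.26, "z": -0.25, "ax": 0, "ay": 0, "az": -0.417, "jaw": -1}, {"x": -0.31, "y": -0.26, "z": -0.25, "ax": 0, "ay": 0, "az": -0.417, "jaw": -1}, {"x": -0.31, "y": -0.26, "z": -0.25, "ax": 0, "ay": 0, "az": -0.417, "jaw": -1}]'

```text
time_s: 4.35
position: [0.5782, 0.0621, 0.2158]
tool_rot: [0.0, 0.0, 1.0, 0.0]
ft_force: [0.4, 0.8, 0.0]
grip_width: 0.0432
finger_force: 31.1
```

```bash
python3 - <<'E'
from h import *
p,r,s=tool(); print(s["time_s"],p,r.as_matrix().round(3))
c=camera_params("wrist"); im=grab_frame("wrist"); save("w3.png",im)
for t in ["bed","shaft","handle_mid","clamp","jaw_face"]:
  for d in spot_point(t,"wrist")[:2]: w=toworld(d["location"],c); print(t,d["confidence"],w,proj(w,c))
E
```

```text
4.35 [0.57820732 0.06210517 0.2158273 ] [[-1.     0.001  0.001]
 [ 0.001  1.     0.   ]
 [-0.001  0.    -1.   ]]
bed 0.95 [0.57664522 0.06186014 0.02656567] (np.float64(318.45524514710155), np.float64(174.9560731841558))
shaft 0.96 [ 0.62278862 -0.06832582  0.1286312 ] (np.float64(140.7184554783967), np.float64(267.18865976940003))
handle_mid 0.76 [ 0.53511582 -0.07352704  0.19391127] (np.float64(35.36602699507574), np.float64(167.1524071492721))
clamp 0.77 [ 0.57453983 -0.01203373 -0.00178362] (np.float64(248.12335135671435), np.float64(166.96375818876106))
jaw_face 0.77 [0.57772679 0.05865974 0.03150911] (np.float64(315.1221808733933), np.float64(177.1908446097466))
```

View pics/w3.png

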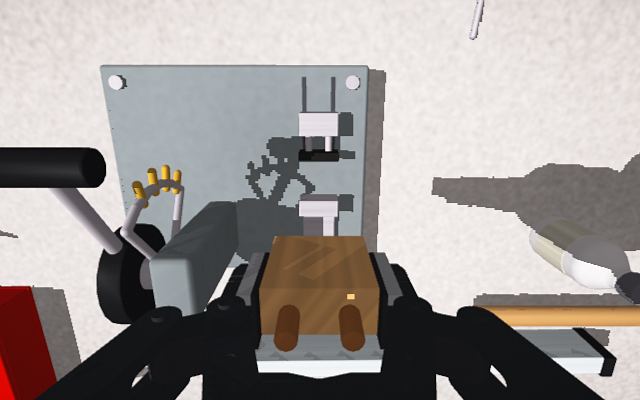

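The wrist view shows the clamp square to the tool: front edge (101,66)–(368,67), black jaw face at cols 299–340 row 160, fence top edge at row 195. The block is held upright.

```bash
python3 - <<'E'
from h import *
c=camera_params("wrist"); 
for n,u,v,z in [("cornR",101,66,.03),("cornL",368,67,.03),("fence",300,195,.054),("fence",338,195,.054),("jaw",299,161,.052),("jaw",340,161,.052),("jawback",300,113,.054),("blkbot",275,236,.2),("blkbot",367,236,.2)]:
    print(n,ray_z(u,v,z,c).round(4))
f=lambda n:ray_z(*n,c)
im=cv2.imread("pics/w3.png"); cv2.imwrite("pics/crop3.png",cv2.resize(im[100:250,230:390],None,fx=3.7,fy=3.7,interpolation=cv2.INTER_CUBIC))
E
```

```text
cornR [ 0.4783 -0.1268  0.03  ]
cornL [0.4775 0.108  0.03  ]
fence [0.5882 0.0484 0.054 ]
fence [0.5879 0.0829 0.054 ]
jaw [0.5574 0.0476 0.052 ]
jaw [0.5571 0.084  0.052 ]
jawback [0.516 0.049 0.054]
blkbot [0.5672 0.0438 0.2   ]
blkbot [0.5669 0.0888 0.2   ]
```

View pics/crop3.png

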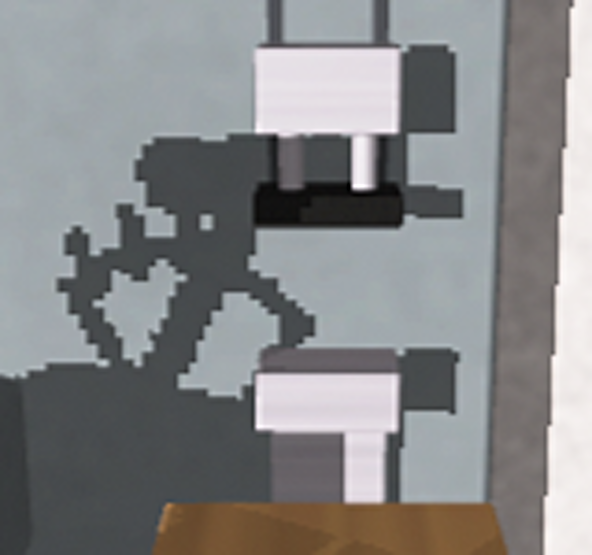

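Call:
send_rows --moves '[{"x": 0, "y": 0, "z": 0.06, "ax": 0, "ay": 0, "az": 0, "jaw": -1}, {"x": 0, "y": 0, "z": 0.11, "ax": 0, "ay": 0, "az": 0, "jaw": -1}, {"x": 0, "y": 0, "z": 0.14, "ax": 0, "ay": 0, "az": 0, "jaw": -1}, {"x": 0, "y": 0, "z": 0.16, "ax": 0, "ay": 0, "az": 0, "jaw": -1}, {"x": 0, "y": 0, "z": 0.175, "ax": 0, "ay": 0, "az": 0, "jaw": -1}, {"x": 0, "y": 0, "z": 0.185, "ax": 0, "ay": 0, "az": 0, "jaw": -1}, {"x": 0, "y": 0, "z": 0.19, "ax": 0, "ay": 0, "az": 0, "jaw": -1}, {"x": 0, "y": 0, "z": 0.195, "ax": 0, "ay": 0, "az": 0, "jaw": -1}, {"x": 0, "y": 0, "z": 0.2, "ax": 0, "ay": 0, "az": 0, "jaw": -1}, {"x": 0, "y": 0, "z": 0.2, "ax": 0, "ay": 0, "az": 0, "jaw": -1}]'

```text
time_s: 5.65
position: [0.5779, 0.0638, 0.0553]
tool_rot: [0.0, -0.001, 1.0, 0.0]
ft_force: [-0.7, 0.1, -1.6]
grip_width: 0.0437
finger_force: 31.1
```

```bash
python3 - <<'E'
from h import *
p,r,s=tool(); print(s["time_s"],p,s["ft_force"])
a=grab_frame("scene"); b=grab_frame("side"); save("scene4.png",a)
for n in ["scene","side","wrist"]:
  if n=="wrist": save("w4.png",grab_frame(n))
  c=camera_params(n)
  for t in ["block_mid","bed"]:
    for d in spot_point(t,n)[:2]: w=toworld(d["location"],c); print(n,t,round(d["confidence"],2),w.round(4))
f=lambda im,u,v:cv2.resize(im[v-36:v+36,u-48:u+48],(400,300),interpolation=cv2.INTER_CUBIC)
w=cv2.cvtColor(cv2.imread("pics/w4.png"),cv2.COLOR_BGR2RGB)
save("c4.png",np.vstack([np.hstack([f(a,350,215),f(b,318,195)]),np.hstack([cv2.resize(w[100:340,160:480],(400,300)),np.zeros((300,400,3),np.uint8)])]))
E
```

```text
5.65 [0.57793174 0.06376277 0.05526978] [-0.71049978  0.14296992 -1.59970093]
scene block_mid 0.44 [0.3657 0.4111 0.0264]
scene bed 0.69 [0.5795 0.0587 0.0318]
side block_mid 0.62 [0.7359 0.2363 0.0245]
side block_mid 0.47 [ 0.6185 -0.4581 -0.0042]
side bed 0.87 [0.5782 0.0616 0.0245]
side bed 0.54 [ 0.7903 -0.0264  0.0229]
wrist block_mid 0.93 [0.5762 0.0617 0.0617]
wrist bed 0.61 [0.5754 0.0599 0.0251]
```

View pics/c4.png

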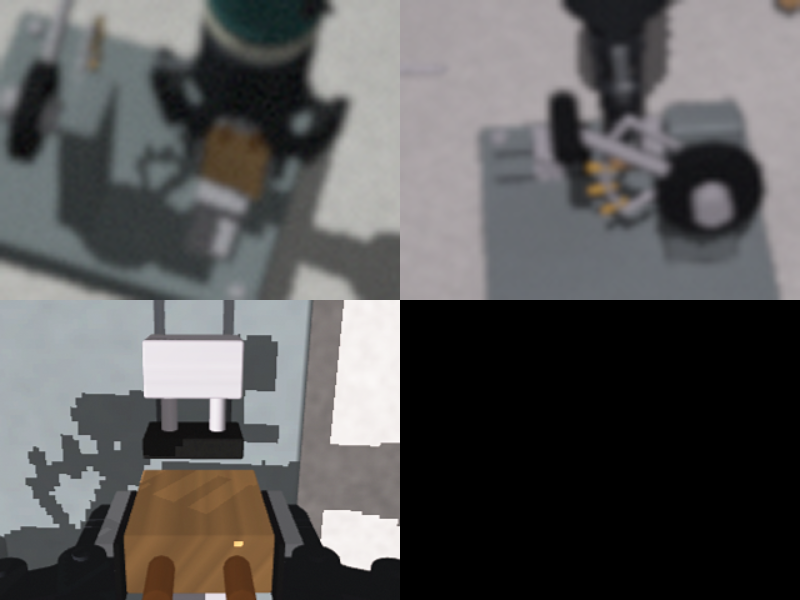

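The wrist view shows the block just inside the jaw opening: bottom edge at row 236 (crop 470), jaw edge at row 226. The block sits about 2 mm left of the jaw's middle.

```bash
python3 - <<'E'
from h import *
c=camera_params("wrist");p,r,s=tool();print(p,c["cx"])
zb=p[2]-.0173
for n,u,v,z in [("jawL",274.4,226.4,.052),("jawR",354.4,226.4,.052),("blkL",272.5,236,zb),("blkR",365,236,zb)]: print(n,ray_z(u,v,z,c).round(4))
E
```

```text
[0.57803376 0.06376301 0.05545181] 318.8657954987628
jawL [0.5581 0.0438 0.052 ]
jawR [0.5579 0.0797 0.052 ]
blkL [0.5685 0.0409 0.0382]
blkR [0.5683 0.0866 0.0382]
```

Call:
send_rows --moves '[{"x": 0.0025, "y": -0.0025, "z": 0.0, "ax": 0, "ay": 0, "az": 0, "jaw": -1}, {"x": 0.0025, "y": -0.0025, "z": 0.005, "ax": 0, "ay": 0, "az": 0, "jaw": -1}, {"x": 0.0025, "y": -0.0025, "z": 0.0085, "ax": 0, "ay": 0, "az": 0, "jaw": -1}, {"x": 0.0025, "y": -0.0025, "z": 0.0095, "ax": 0, "ay": 0, "az": 0, "jaw": -1}, {"x": 0.0025, "y": -0.0025, "z": 0.0095, "ax": 0, "ay": 0, "az": 0, "jaw": -1}]'

```text
time_s: 6.6
position: [0.5759, 0.0617, 0.0475]
tool_rot: [-0.0, -0.001, 1.0, -0.0]
ft_force: [0.6, -0.5, 0.0]
grip_width: 0.0439
finger_force: 31.0
```

Call:
send_rows --moves '[{"x": 0, "y": 0, "z": 0.001, "ax": 0, "ay": 0, "az": 0, "jaw": -1}, {"x": 0, "y": 0, "z": 0.002, "ax": 0, "ay": 0, "az": 0, "jaw": -1}]'

```text
time_s: 6.8
position: [0.5761, 0.0617, 0.0473]
tool_rot: [-0.0, -0.001, 1.0, 0.0]
ft_force: [-5.6, -0.1, 17.0]
grip_width: 0.0433
finger_force: 33.0
```

Contact. Opening, then rising.

Call:
send_rows --moves '[{"x": 0, "y": 0, "z": -0.001, "ax": 0, "ay": 0, "az": 0, "jaw": -1}, {"x": 0, "y": 0, "z": -0.001, "ax": 0, "ay": 0, "az": 0, "jaw": 0.5}, {"x": 0, "y": 0, "z": -0.001, "ax": 0, "ay": 0, "az": 0, "jaw": 0.5}, {"x": 0, "y": 0, "z": -0.001, "ax": 0, "ay": 0, "az": 0, "jaw": 0.5}, {"x": 0, "y": 0, "z": -0.001, "ax": 0, "ay": 0, "az": 0, "jaw": 0.5}, {"x": 0, "y": 0, "z": -0.03, "ax": 0, "ay": 0, "az": 0, "jaw": 0.5}, {"x": 0, "y": 0, "z": -0.08, "ax": 0, "ay": 0, "az": 0, "jaw": 0.5}, {"x": 0, "y": 0, "z": -0.14, "ax": 0, "ay": 0, "az": 0, "jaw": 0.5}, {"x": 0, "y": 0, "z": -0.2, "ax": 0, "ay": 0, "az": 0, "jaw": 0.5}, {"x": 0, "y": 0, "z": -0.26, "ax": 0, "ay": 0, "az": 0, "jaw": 0.5}, {"x": 0, "y": 0, "z": -0.26, "ax": 0, "ay": 0, "az": 0, "jaw": 0.5}]'

```text
time_s: 7.9
position: [0.5799, 0.0622, 0.2616]
tool_rot: [0.007, -0.001, 1.0, 0.001]
ft_force: [1.5, -0.4, 0.1]
grip_width: 0.0638
finger_force: 0.0
```

```bash
python3 - <<'E'
from h import *
p,r,s=tool(); print(s["time_s"],p,s["ft_force"],s["grip_width"])
save("w5.png",grab_frame("wrist")); c=camera_params("wrist")
for t in ["block_mid","bed","handle_mid","shaft"]:
    for d in spot_point(t,"wrist")[:2]: w=toworld(d["location"],c); print(t,round(d["confidence"],2),w.round(4),np.round(proj(w,c)))
E
```

```text
7.9 [0.57991463 0.06219905 0.2616009 ] [ 1.54237071 -0.4443889   0.09244716] 0.06377025639343853
block_mid 0.77 [0.5749 0.0591 0.0509] [316. 168.]
block_mid 0.22 [ 0.5327 -0.0713  0.1923] [ 95. 147.]
bed 0.84 [0.5741 0.0632 0.0197] [319. 162.]
bed 0.64 [0.651  0.3174 0.0545] [555. 239.]
handle_mid 0.88 [ 0.5328 -0.0728  0.1947] [ 90. 148.]
handle_mid 0.33 [0.6487 0.3177 0.0549] [556. 237.]
shaft 0.77 [ 0.6219 -0.0705  0.1235] [164. 239.]
```

View pics/w5.png

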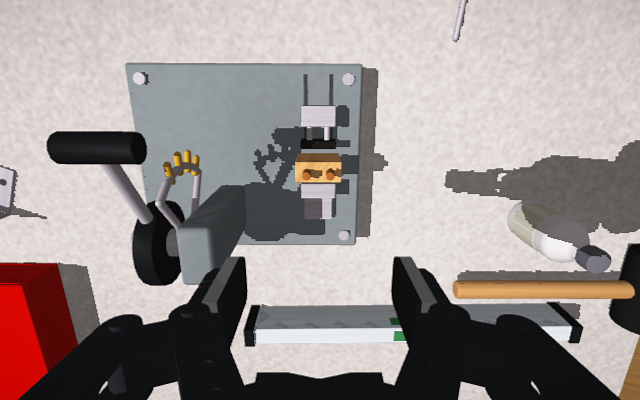

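The block stands on the bed at (318,168), squarely between jaw (320,143) and fence (320,187), fingers clear. The bar is at (95,148). Next I'll shut the fingers and go above the bar.

Call:
send_rows --moves '[{"x": 0, "y": -0.04, "z": 0, "ax": 0, "ay": 0, "az": 0, "jaw": -1}, {"x": 0.05, "y": -0.166, "z": 0, "ax": 0, "ay": 0, "az": 0, "jaw": -1}, {"x": 0.05, "y": -0.166, "z": 0, "ax": 0, "ay": 0, "az": 0, "jaw": -1}, {"x": 0.05, "y": -0.166, "z": 0, "ax": 0, "ay": 0, "az": 0, "jaw": -1}, {"x": 0.05, "y": -0.166, "z": 0, "ax": 0, "ay": 0, "az": 0, "jaw": -1}, {"x": 0.05, "y": -0.166, "z": 0, "ax": 0, "ay": 0, "az": 0, "jaw": -1}, {"x": 0.05, "y": -0.166, "z": 0, "ax": 0, "ay": 0, "az": 0, "jaw": -1}, {"x": 0.05, "y": -0.166, "z": 0, "ax": 0, "ay": 0, "az": 0, "jaw": -1}, {"x": 0.05, "y": -0.166, "z": 0, "ax": 0, "ay": 0, "az": 0, "jaw": -1}]'

```text
time_s: 9.05
position: [0.5366, -0.0701, 0.2539]
tool_rot: [-0.0, -0.002, 1.0, 0.0]
ft_force: [-0.0, -0.3, 0.2]
grip_width: 0.0004
finger_force: 0.0
```

```bash
python3 - <<'E'
from h import *
p,r,s=tool(); print(s["time_s"],p,s["ft_force"],s["grip_width"],r.as_matrix().round(3))
save("w6.png",grab_frame("wrist"))
for n in ["scene","side","wrist"]:
  if n!="wrist": grab_frame(n)
  c=camera_params(n)
  for t in ["handle_mid","shaft"]:
    for d in spot_point(t,n)[:1]: w=toworld(d["location"],c); print(n,t,round(d["confidence"],2),w.round(4),np.round(proj(w,c)))
E
```

```text
9.05 [ 0.53658185 -0.0700612   0.25387669] [-0.03462264 -0.2942288   0.15393195] 0.0003682725084423997 [[-1.    -0.005 -0.   ]
 [-0.005  1.     0.   ]
 [ 0.     0.    -1.   ]]
scene handle_mid 0.67 [ 0.543  -0.0727  0.1929] [319. 169.]
scene shaft 0.76 [ 0.6268 -0.0694  0.1281] [310. 206.]
side handle_mid 0.55 [ 0.5412 -0.0701  0.1915] [310. 188.]
side shaft 0.57 [ 0.6301 -0.0759  0.1263] [344. 205.]
wrist handle_mid 0.57 [ 0.5351 -0.0773  0.1955] [309. 222.]
```

View pics/w6.png

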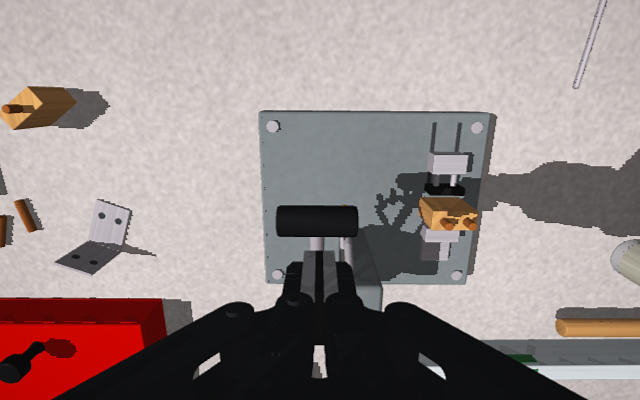

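Bar centred at (317,221), under the shut fingers at col 320; the block stands undisturbed at (448,213). Descending to contact.

Call:
send_rows --moves '[{"x": 0, "y": 0, "z": 0.04, "ax": 0, "ay": 0, "az": 0, "jaw": -1}, {"x": 0, "y": 0, "z": 0.055, "ax": 0, "ay": 0, "az": 0, "jaw": -1}, {"x": 0, "y": 0, "z": 0.06, "ax": 0, "ay": 0, "az": 0, "jaw": -1}, {"x": 0, "y": 0, "z": 0.065, "ax": 0, "ay": 0, "az": 0, "jaw": -1}, {"x": 0, "y": 0, "z": 0.07, "ax": 0, "ay": 0, "az": 0, "jaw": -1}, {"x": 0, "y": 0, "z": 0.07, "ax": 0, "ay": 0, "az": 0, "jaw": -1}]'

```text
time_s: 10.1
position: [0.5349, -0.0713, 0.1993]
tool_rot: [-0.002, -0.001, 1.0, 0.0]
ft_force: [-8.8, 0.9, 12.3]
grip_width: 0.0
finger_force: 6.2
```

Call:
send_rows --moves '[{"x": 0.006, "y": 0, "z": 0.01, "ax": 0, "ay": 0, "az": 0, "jaw": -1}, {"x": 0.01, "y": 0, "z": 0.02, "ax": 0, "ay": 0, "az": 0, "jaw": -1}, {"x": 0.014, "y": 0, "z": 0.03, "ax": 0, "ay": 0, "az": 0, "jaw": -1}, {"x": 0.017, "y": 0, "z": 0.04, "ax": 0, "ay": 0, "az": 0, "jaw": -1}, {"x": 0.02, "y": 0, "z": 0.05, "ax": 0, "ay": 0, "az": 0, "jaw": -1}, {"x": 0.022, "y": 0, "z": 0.06, "ax": 0, "ay": 0, "az": 0, "jaw": -1}, {"x": 0.023, "y": 0, "z": 0.07, "ax": 0, "ay": 0, "az": 0, "jaw": -1}, {"x": 0.023, "y": 0, "z": 0.075, "ax": 0, "ay": 0, "az": 0, "jaw": -1}, {"x": 0.023, "y": 0, "z": 0.075, "ax": 0, "ay": 0, "az": 0, "jaw": -1}]'

```text
time_s: 11.0
position: [0.517, -0.0714, 0.1387]
tool_rot: [-0.001, -0.001, 1.0, 0.0]
ft_force: [-6.8, 1.1, 10.9]
grip_width: 0.0003
finger_force: 4.7
```

```bash
python3 - <<'E'
from h import *
p,r,s=tool(); print(s["time_s"],p,s["ft_force"])
for n in ["scene","side","wrist"]:
  im=grab_frame(n); c=camera_params(n)
  for t in ["handle_mid","shaft","block_mid"]:
    for d in spot_point(t,n)[:2]: w=toworld(d["location"],c); print(n,t,round(d["confidence"],2),w.round(4),np.round(proj(w,c)))
E
```

```text
11.0 [ 0.51704474 -0.0713964   0.13866485] [-6.76318694  1.08067578 10.8975551 ]
scene handle_mid 0.57 [ 0.5215 -0.071   0.1285] [322. 178.]
scene block_mid 0.62 [ 0.6019 -0.4203 -0.0023] [212. 192.]
scene block_mid 0.57 [0.581  0.0666 0.0554] [359. 220.]
side handle_mid 0.39 [ 0.5199 -0.0697  0.1286] [303. 206.]
side shaft 0.74 [ 0.6291 -0.0749  0.1289] [344. 204.]
side block_mid 0.68 [0.37   0.4119 0.0204] [256. 135.]
side block_mid 0.46 [0.5907 0.0618 0.0516] [325. 191.]
wrist handle_mid 0.6 [ 0.5159 -0.0733  0.1324] [315. 261.]
wrist block_mid 0.63 [0.5835 0.0574 0.0521] [490. 294.]
```

Call:
send_rows --moves '[{"x": 0, "y": 0, "z": 0.008, "ax": 0, "ay": 0, "az": 0, "jaw": -1}, {"x": -0.001, "y": 0, "z": 0.016, "ax": 0, "ay": 0, "az": 0, "jaw": -1}, {"x": -0.002, "y": 0, "z": 0.023, "ax": 0, "ay": 0, "az": 0, "jaw": -1}, {"x": -0.003, "y": 0, "z": 0.028, "ax": 0, "ay": 0, "az": 0, "jaw": -1}, {"x": -0.003, "y": 0, "z": 0.03, "ax": 0, "ay": 0, "az": 0, "jaw": -1}, {"x": -0.003, "y": 0, "z": 0.031, "ax": 0, "ay": 0, "az": 0, "jaw": -1}, {"x": -0.003, "y": 0, "z": 0.031, "ax": 0, "ay": 0, "az": 0, "jaw": -1}, {"x": -0.003, "y": 0, "z": 0.031, "ax": 0, "ay": 0, "az": 0, "jaw": -1}]'

```text
time_s: 12.4
position: [0.5201, -0.0714, 0.1142]
tool_rot: [-0.0, -0.001, 1.0, 0.0]
ft_force: [-5.4, 0.2, 8.1]
grip_width: 0.0
finger_force: 3.7
```

```bash
python3 - <<'E'
from h import *
p,r,s=tool(); print(s["time_s"],p,s["ft_force"])
for n in ["scene","side","wrist"]:
  im=grab_frame(n); c=camera_params(n)
  if n=="wrist": save("w7.png",im)
  for t in ["handle_mid","shaft","block_mid","jaw_face"]:
    for d in spot_point(t,n)[:2]: w=toworld(d["location"],c); print(n,t,round(d["confidence"],2),w.round(4),np.round(proj(w,c)))
p,r,s=tool(); print(s["time_s"],p,s["ft_force"])
E
```

```text
12.4 [ 0.52007525 -0.07138876  0.11421009] [-5.39577035  0.18208544  8.12691738]
scene handle_mid 0.46 [ 0.5276 -0.0691  0.1066] [322. 184.]
scene block_mid 0.74 [0.5812 0.0582 0.0564] [356. 219.]
scene block_mid 0.67 [0.37   0.4137 0.0271] [481. 202.]
side handle_mid 0.44 [ 0.5232 -0.0677  0.1031] [305. 212.]
side shaft 0.77 [ 0.6318 -0.0737  0.1261] [345. 205.]
side shaft 0.66 [0.655  0.3174 0.059 ] [337. 137.]
side block_mid 0.67 [0.5904 0.0589 0.054 ] [325. 191.]
side block_mid 0.23 [ 0.6285 -0.0742  0.1271] [344. 205.]
side jaw_face 0.41 [0.5789 0.0622 0.0253] [321. 197.]
side jaw_face 0.35 [0.5943 0.0659 0.0279] [326. 195.]
wrist handle_mid 0.73 [ 0.5195 -0.073   0.1095] [315. 264.]
wrist block_mid 0.74 [0.5863 0.0584 0.0509] [507. 313.]
wrist jaw_face 0.75 [0.5905 0.0614 0.0295] [496. 301.]
13.15 [ 0.52005546 -0.07138841  0.11423932] [-5.03360603 -0.13166553  6.97786364]
```

View pics/w7.png

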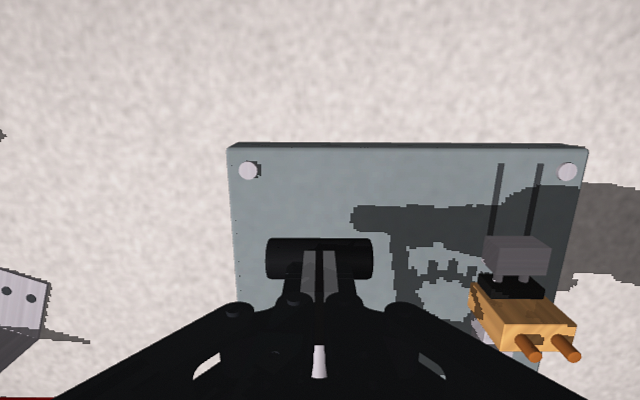

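The bar at (318,258) is under the fingers at the third-click height (0.104 m), and the jaw (510,285) is pressed against the upright block (525,320). Handing in.

```bash
python3 -c "
from h import *
print(job.hand_in())"
```

```text
the job is handed in; nothing more can be done
None
```

I stood the two-dowel block upright between jaw and fence and let go of it, then pressed the lever to about the third click (dial about 0.84 rad). I handed in at about 13 s with the fingers still pressing the bar at about 7 N; no verdict was returned.

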